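# Bring the empty clip of a tube rotator to the loading position

### The job

The tube rotator is standing in a pause and its wheel is one tube short. First switch it off by pressing down the ring-marked end of the red rocker on its control box; then gently push the wheel round by one of its arms until the one empty clip stands at the wheel's highest point, ready to be loaded, and leave it at rest there. Do not pull any tube out of its clips, and leave everything else on the bench where it is.

Things in the scene. Friction and masses are not known exactly. Their poses are not given: they have to be found in the camera images.
- rotator: Tube rotator, fixed to the bench. Origin: at bench level straight below the hub; z up; x points to the side where the wheel is highest, away from the worker. White base slab, 54 mm high, x -110 to +130, y -295 to +125 mm. Control box on it, top 108 mm above the bench, 180 (x) by 100 mm (y), centred at x 0, y -238. Yoke and motor head, 92 mm across, are under the hub
- wheel: The wheel: hub plate of 50 mm radius, nut 25 mm high in its middle, six flat arms 60 degrees apart, 18 mm wide, 8 mm thick, ending 140 mm from the axle. Origin: hub centre, mid-plane of the arms, 180 mm above the bench; z: the axle, out of the face; x: along the empty arm. Its plane is tilted 20 degrees from level, rising to the rotator's +x. Push an arm sideways anywhere along it
- empty_clip (a point): Point on the wheel: on the centreline and mid-plane of the one arm whose clips are empty, 120 mm from the axle (at its outer clip). Every arm has two black spring clips, 25 mm wide, up to 27 mm above the mid-plane; the other five hold a 15 mL tube lying along the arm, blue cap (22 mm across) outwards, reaching 160 mm from the axle and 27 mm above the mid-plane
- load_point (a point): Fixed point of the machine: the highest place that empty_clip can reach (straight uphill from the hub, 120 mm from the axle, 221 mm above the bench). Beyond 70 mm from the axle there is at least 30 mm of free space below all the arms
- wheel_angle (a joint): Wheel angle: 0 (or any whole turn) when the empty clip is at the highest point; positive counter-clockwise seen from above. Turns endlessly both ways against gear friction (about 0.22 N m, some 2 N at the clips) and stays where it is left
- rocker (a joint): Red rocker switch on top of the control box, 40 mm long (along the rotator's x), 22 mm wide, in a black bezel: 0 = on (its end near the worker, marked with a ring, is up; the bar-marked end is down), 0.36 rad = off (ring end fully down). About 3 N at the end tips it; it stays where it is left
- rocker_off_end (a point): Where to press: top face of the rocker's ring-marked end, 14 mm from its pivot, on the rotator's -x side; it goes down about 5 mm, 125 mm above the bench at first
- tube1 (a joint): Tube in the clips of the arm 60 degrees counter-clockwise from the empty one: 0 = seated; metres it has been drawn out of its clips, square to the wheel's face (the clips hold with about 9 N)
- tube2 (a joint): Tube in the clips of the arm 120 degrees counter-clockwise from the empty one: 0 = seated; metres it has been drawn out of its clips, square to the wheel's face (the clips hold with about 9 N)
- tube3 (a joint): Tube in the clips of the arm 180 degrees counter-clockwise from the empty one: 0 = seated; metres it has been drawn out of its clips, square to the wheel's face (the clips hold with about 9 N)
- tube4 (a joint): Tube in the clips of the arm 240 degrees counter-clockwise from the empty one: 0 = seated; metres it has been drawn out of its clips, square to the wheel's face (the clips hold with about 9 N)
- tube5 (a joint): Tube in the clips of the arm 300 degrees counter-clockwise from the empty one: 0 = seated; metres it has been drawn out of its clips, square to the wheel's face (the clips hold with about 9 N)
- rack: Blue rack fixed to the bench, 60 x 110 x 50 mm, with three holes and two tubes, on the rotator's +y side. Origin: centre of its underside
- bottle: screw-cap glass bottle, 70 mm across, 135 mm tall, orange cap, standing near the control box. Loose; leave alone. Origin: centre of its underside
- tip_box: pipette-tip box with an orange lid, 82 x 122 x 48 mm. Loose; leave alone. Origin: centre of its underside
- marker: blue and white marker pen, 130 mm long, lying on the bench in front of the rotator. Loose; leave alone. Origin: centre of its underside
- dishes: stack of three clear culture dishes, 88 mm across, 45 mm tall. Loose; leave alone. Origin: centre of its underside
- beaker: glass beaker, 72 mm across, 90 mm tall. Loose; leave alone. Origin: centre of its underside
- rack_tube1: clear 15 mL tube, blue cap, 17 mm across, 115 mm long, standing tip down in the blue rack beside the rotator. Loose; leave alone. Origin: centre of its underside
- rack_tube2: amber 15 mL tube like it, in the same rack. Loose; leave alone. Origin: centre of its underside

How it is judged:
By the outcome, as a careful person would: the job done as asked, in the order asked, and still so for the second after the job is handed in, with the robot touching nothing.
It also fails if it takes over 64 s, if anything falls off the work surface, if the arm or the gripper's body presses on something with over 40 N, if the wrist force passes 120 N, or if a joint passes its speed limit or range.

### The arm

A 6-joint arm with a two-finger parallel gripper is mounted at the origin on the work surface. World frame = base frame: x ahead of the robot, y to its left, z up, the work surface at z = 0. Lengths are in m, angles in rad, forces in N, time in s.
With the tool pointing down it reaches from about 0.35 to 0.775 m from the base axis. Payload 5.5 kg.
Tool frame: the origin (TCP) lies on the centre line of the jaws, within the pads' length; the fingertips stand 8 mm ahead of it and the grasp point (between the pads) lies 11 mm behind it; z points along the fingers, y is the direction in which the jaws open and shut (so a half turn about z gives the same grasp; the last joint's range is limited). The gripper opens to 85 mm and grips with 20 to 120 N. Pads are 22 mm wide; open, the fingers measure 114 mm over their backs; the gripper's body (76 mm by 85 mm) begins 54 mm behind the grasp point. The pads swing forward as they close: fully open they stand 13 mm farther back than shut.
Start: joints at [-1.417, 0.313, 0.046, 1.304, 0, 1.431], TCP at [0.167, -0.55, 0.239] pointing down, gripper open.
Joint ranges: [-2.76, 2.76], [-0.86, 1.69], [-1.03, 1.26], [-2.2, 2.34], [-1.47, 1.5], [-3.14, 3.14]. Speed limits (rad/s): [2.57, 2.57, 3.14, 3.14, 3.14, 3.14].

### API

Orientations are given as a unit quaternion [w, x, y, z].
In Python, from workcell import env gives the robot as it stands. The module is installed in compiled form; this text tells all that it offers.
- The arm moves only by the tool play_rows, never from a script. Its argument "steps" is a list of rows, each an object with "claw": the closure in counts, from 0 (fully open) to 255 (shut); "dp": the shift along the tool's x, y, z in m, a list of three; "angular": the turn, a rotation vector about the tool's x, y, z in degrees, a list of three. In form: [{"claw": claw, "dp": [dx, dy, dz], "angular": [wx, wy, wz]}, ...]. A call has exactly 8 rows; each row shifts and turns the commanded pose from where the row before left it, along the tool's axes as they then stand; what a row does not reach is not made up. A row lasts 1/12 s, in which the tool goes at most 41.7 mm and 7.16 degrees, less where a joint would pass 70% of its speed; a pose out of reach is approached as far as the arm can. A call is refused whole if a number of a shift passes 0.0417 or a number of a turn 7.16, either way. A call with a gripper value outside its range is refused whole. The fingers move at their own pace and stop on an object; "force" is the grip in N (left out, the last holds). Time passes only in rows, so rows that do not move let the fingers close, or fill a call up. It gives the time, the measured TCP pose, the force and the opening at its end, in the units of the state.
- env.get_state(): the state, without advancing time (a new reading comes with each control period).
- env.read_camera(name): name is "side" or "top" or "wrist"; returns (picture, depth): 400x640x3 uint8, red, green, blue; 400x640 float32, m along the optical axis (not along the pixel's ray), 0 where there is no reading.
- env.calibration(name): a dict with "fx", "fy", "cx", "cy" (pixels), "world_from_camera" (4x4, takes a point from camera to world coordinates); the wrist camera has in their place "hand_eye" (4x4, takes a point from camera to tool coordinates, whose origin is the TCP and whose axes are the flange's). Camera axes: x right, y down, z forward; pixel columns grow to the right and rows downward; lengths in m; the calibration is good to about 2 mm. The wrist camera is an equidistant fisheye: a pixel r from the principal point sees the ray r / f radians off the axis. A picture is of the moment at which its call begins: read the wrist's pose just before it. calibration takes no time and is no camera call.
- env.hand_in(): hands the job in, once; it reports no verdict.
The state is a dict: "clock": time; "joint_pos": joint angles; "qvel": joint speeds; "tau": joint torques, N m; "tcp_pos": TCP position; "orientation": TCP orientation; "wrist_force": force on the tool from outside, world axes, zero at the start; "ft_torque": the same for the moment, N m; "finger_gap": finger opening in m.
Only numpy, scipy, OpenCV 4.12 (cv2) and the standard library are available. Lean on these libraries where they do the work, as an engineer would, in place of code of your own. Each camera call takes 0.05 s, during which the arm holds its last target. There are 200 camera calls.

## Working session

There is one attempt and no reset: what is moved stays moved. The work goes in short steps, Python scripts to look and compute and a tool call to move; the robot and the scene stay as the last step left them, time stands still between calls to the robot, and variables do not carry over. Pictures are saved under pics/ and viewed, about 8 in all and at most 12, crops included, and the job is handed in when it is done.

Besides the shell and the picture viewer there is one more tool, called after "Call:" as name(argument=value, ...), one argument or row to a line, values as JSON. play_rows: Moves the arm, as the interface text tells. Its arguments: {"type":"object","properties":{"steps":{"type":"array","items":{"type":"object","properties":{"claw":{"type":"number"},"dp":{"type":"array","items":{"type":"number"}},"angular":{"type":"array","items":{"type":"number"}}}}},"force":{"type":"number"}},"required":["steps"]}

```bash
mkdir -p pics
cat > h.py <<'E'
import numpy as np,cv2
from workcell import env
from scipy.spatial.transform import Rotation as R
def snap(n,f):
    im,d=env.read_camera(n); cv2.imwrite('pics/%s.png'%f,im[:,:,::-1]); np.save('pics/%s.npy'%f,d); return im,d
def pt(n,d,u,v):
    c=env.calibration(n); z=d[v,u]
    return (c['world_from_camera']@[(u-c['cx'])/c['fx']*z,(v-c['cy'])/c['fy']*z,z,1])[:3]
E
python3 - <<'E'
from h import *
np.set_printoptions(precision=3,suppress=True)
snap('top','top0');snap('side','side0')
print(env.get_state());print(env.calibration('top'),env.calibration('side'))
E
```

```text
{'clock': 0.1, 'joint_pos': array([-1.417,  0.314,  0.045,  1.304, -0.   ,  1.431]), 'qvel': array([-0.   , -0.001,  0.002,  0.   ,  0.001,  0.002]), 'tau': array([  0.002, -48.172,  29.925,   0.013,  -0.   ,  -0.   ]), 'tcp_pos': array([ 0.166, -0.55 ,  0.238]), 'orientation': array([-0.001,  0.989,  0.146, -0.   ]), 'wrist_force': array([-0.163, -0.138, -0.601]), 'ft_torque': array([-0.034,  0.016, -0.047]), 'finger_gap': 0.0858168392406152}
{'fx': 454.05438299733004, 'fy': 454.05438299733004, 'cx': 321.349372696045, 'cy': 191.2111514395926, 'world_from_camera': array([[ 0.03 , -0.993,  0.116,  0.343],
       [-1.   , -0.028,  0.011,  0.085],
       [-0.008, -0.116, -0.993,  1.367],
       [ 0.   ,  0.   ,  0.   ,  1.   ]])} {'fx': 407.20943404408183, 'fy': 407.20943404408183, 'cx': 319.5755116633906, 'cy': 196.33607752476183, 'world_from_camera': array([[-0.887, -0.292,  0.359,  0.019],
       [-0.462,  0.589, -0.663,  0.993],
       [-0.018, -0.753, -0.657,  1.033],
       [ 0.   ,  0.   ,  0.   ,  1.   ]])}
```

View pics/top0.png

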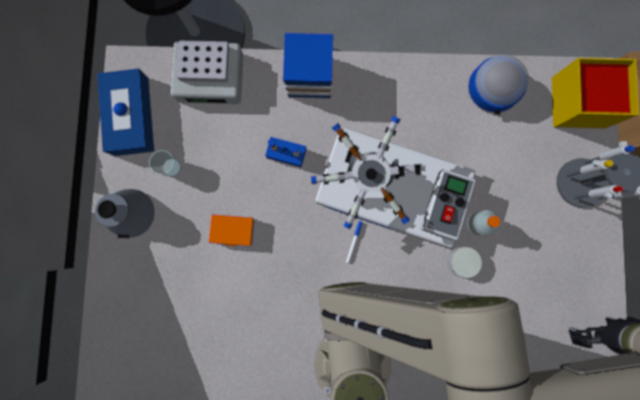

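View pics/side0.png

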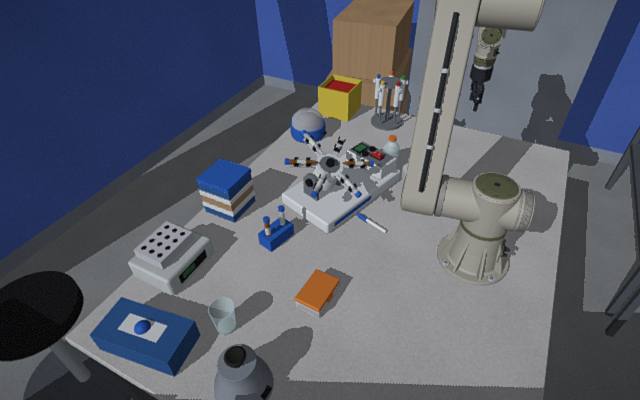

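The top view shows the wheel hub near (373,174), the red rocker near (448,213) and the arm with no tube near (408,170). I'll enlarge it.

Run:
```python
from h import *
np.set_printoptions(precision=3,suppress=True)
im=cv2.imread('pics/top0.png');d=np.load('pics/top0.npy')
cv2.imwrite('pics/c1.png',cv2.resize(im[105:285,300:510],None,fx=3.8,fy=3.2*3.8/3.2*0.87,interpolation=cv2.INTER_CUBIC))
for u,v in [(372,174),(373,160),(448,213),(448,217),(448,209),(418,170),(404,170),(338,127),(395,120),(314,180),(349,223),(405,219),(487,223),(466,262)]: print(u,v,pt('top',d,u,v))
# slab points
c=env.calibration('top');v,u=np.mgrid[0:400,0:640]
z=d;P=np.stack([(u-c['cx'])/c['fx']*z,(v-c['cy'])/c['fy']*z,z,np.ones_like(z)],-1)@c['world_from_camera'].T
m=(v>115)&(v<260)&(u>305)&(u<480)&(z>0)
for lo,hi in((.046,.062),(.1,.114)):
  q=P[m&(P[...,2]>lo)&(P[...,2]<hi)][:,:2].astype(np.float32); print(len(q),cv2.minAreaRect(q),cv2.boxPoints(cv2.minAreaRect(q)))
```

```text
372 174 [ 0.528 -0.032  0.205]
373 160 [ 0.566 -0.035  0.197]
448 213 [ 0.438 -0.248  0.128]
448 217 [ 0.427 -0.247  0.133]
448 209 [ 0.45  -0.25   0.123]
418 170 [ 0.541 -0.15   0.207]
404 170 [ 0.542 -0.116  0.198]
338 127 [0.642 0.06  0.235]
395 120 [ 0.657 -0.082  0.259]
314 180 [0.511 0.118 0.18 ]
349 223 [0.402 0.022 0.155]
405 219 [ 0.416 -0.123  0.175]
487 223 [ 0.414 -0.356  0.121]
466 262 [ 0.305 -0.322  0.045]
6386 ((0.4936373829841614, -0.15098965167999268), (0.5020723342895508, 0.2683790624141693), 72.68572235107422) [[ 0.291 -0.351]
 [ 0.547 -0.431]
 [ 0.696  0.049]
 [ 0.44   0.129]]
1931 ((0.4989832043647766, -0.1385510265827179), (0.3527792692184448, 0.18017852306365967), 74.10016632080078) [[ 0.364 -0.284]
 [ 0.537 -0.333]
 [ 0.634  0.006]
 [ 0.461  0.056]]
```

View pics/c1.png

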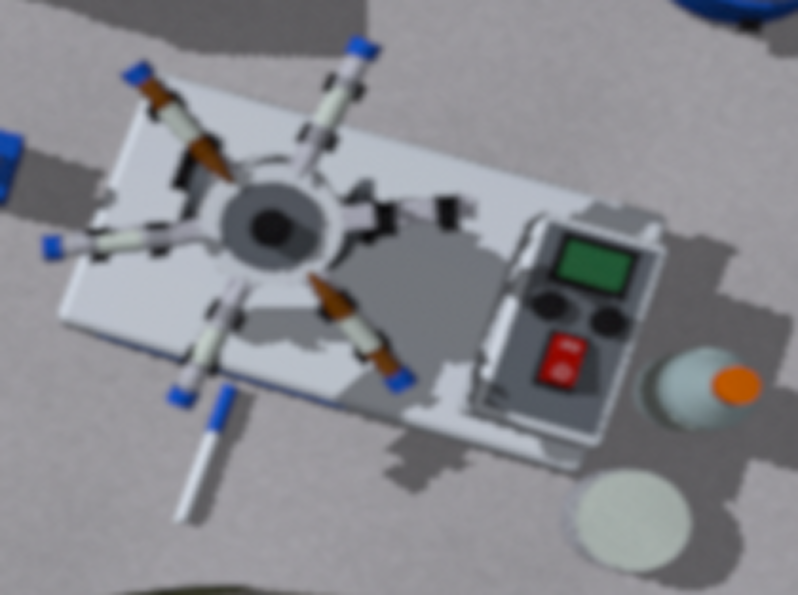

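Rotator yaw is about -15.8°, with the hub near (0.538,-0.035). The empty arm is at about -66°, so the wheel needs a counter-clockwise push. Next I'll write a planner and hover over the rocker with the fingers closed.

```bash
cat >> h.py <<'E'
YAW=np.deg2rad(-15.8); HUB=np.array([.538,-.035,.18])
RZ=R.from_euler('z',YAW).as_matrix()
def w2r(p): return RZ.T@(np.asarray(p)-[HUB[0],HUB[1],0])
def r2w(p): return RZ@np.asarray(p)+[HUB[0],HUB[1],0]
def ori(tilt,a):  # tool z = down, tilted about rotator y; tool x at angle a (deg, rotator frame, about axle)
    t=np.deg2rad(tilt); ax=np.array([-np.sin(t),0,np.cos(t)]); u=np.array([np.cos(t),0,np.sin(t)]); w=np.array([0,1.,0])
    a=np.deg2rad(a); x=np.cos(a)*u+np.sin(a)*w; z=-ax
    return RZ@np.stack([x,np.cross(z,x),z],1)
def cur():
    s=env.get_state(); q=s['orientation']; return s,np.array(s['tcp_pos']),R.from_quat(q[[1,2,3,0]]).as_matrix()
def plan(p,Rt,N,frm=None):
    s,p0,R0=cur() 
    if frm is not None: p0,R0=frm
    w=R.from_matrix(R0.T@Rt).as_rotvec()/N
    A=sum(R.from_rotvec(w*k).as_matrix() for k in range(N)); d=np.linalg.solve(A,R0.T@(np.asarray(p)-p0))
    print(N,'rows dp',np.round(d,4),'ang',np.round(np.rad2deg(w),3))
E
python3 - <<'E'
from h import *
plan([.4245,-.2445,.205],ori(15,90),16)
E
```

```text
16 rows dp [ 0.0258 -0.0031  0.0023] ang [-0.863  0.465 -3.565]
```

Call:
play_rows(
  steps=[
    {"claw":255,"dp":[0.0258,-0.0031,0.0023],"angular":[-0.863,0.465,-3.565]},
    {"claw":255,"dp":[0.0258,-0.0031,0.0023],"angular":[-0.863,0.465,-3.565]},
    {"claw":255,"dp":[0.0258,-0.0031,0.0023],"angular":[-0.863,0.465,-3.565]},
    {"claw":255,"dp":[0.0258,-0.0031,0.0023],"angular":[-0.863,0.465,-3.565]},
    {"claw":255,"dp":[0.0258,-0.0031,0.0023],"angular":[-0.863,0.465,-3.565]},
    {"claw":255,"dp":[0.0258,-0.0031,0.0023],"angular":[-0.863,0.465,-3.565]},
    {"claw":255,"dp":[0.0258,-0.0031,0.0023],"angular":[-0.863,0.465,-3.565]},
    {"claw":255,"dp":[0.0258,-0.0031,0.0023],"angular":[-0.863,0.465,-3.565]},
  ],
)

```text
clock: 0.77
tcp_pos: [0.3342, -0.4284, 0.2231]
orientation: [0.054, 0.92, 0.386, 0.041]
wrist_force: [-0.0, -0.8, 0.7]
finger_gap: -0.0001
```

Call:
play_rows(
  steps=[
    {"claw":255,"dp":[0.0258,-0.0031,0.0023],"angular":[-0.863,0.465,-3.565]},
    {"claw":255,"dp":[0.0258,-0.0031,0.0023],"angular":[-0.863,0.465,-3.565]},
    {"claw":255,"dp":[0.0258,-0.0031,0.0023],"angular":[-0.863,0.465,-3.565]},
    {"claw":255,"dp":[0.0258,-0.0031,0.0023],"angular":[-0.863,0.465,-3.565]},
    {"claw":255,"dp":[0.0258,-0.0031,0.0023],"angular":[-0.863,0.465,-3.565]},
    {"claw":255,"dp":[0.0258,-0.0031,0.0023],"angular":[-0.863,0.465,-3.565]},
    {"claw":255,"dp":[0.0258,-0.0031,0.0023],"angular":[-0.863,0.465,-3.565]},
    {"claw":255,"dp":[0.0258,-0.0031,0.0023],"angular":[-0.863,0.465,-3.565]},
  ],
)

```text
clock: 1.43
tcp_pos: [0.4244, -0.2433, 0.2052]
orientation: [0.105, 0.79, 0.599, 0.078]
wrist_force: [1.1, 1.8, 0.5]
finger_gap: 0.0001
```

Run:
```python
from h import *
np.set_printoptions(precision=4,suppress=True)
s,p,Rm=cur();print(p,w2r(p),s['wrist_force'],s['joint_pos'],s['finger_gap'],s['clock'])
im,d=snap('wrist','w1');print(env.calibration('wrist'))
plan([.4245,-.2445,.205],ori(15,90),1)
cv2.imwrite('pics/w1v.png',cv2.resize(im[:,:,::-1],(800,500)))
```

```text
[ 0.4244 -0.2433  0.2052] [-0.0526 -0.2314  0.2052] [1.123  1.7754 0.5331] [-0.7578 -0.034  -0.4823  0.8881  0.1199  1.0994] 9.841579907610612e-05 1.4333
{'fx': 309.70691628693146, 'fy': 309.70691628693146, 'cx': 317.717265994308, 'cy': 205.1312506195005, 'hand_eye': array([[ 0.0012, -0.9461, -0.324 ,  0.0822],
       [ 1.    ,  0.0012,  0.0004,  0.0003],
       [ 0.    , -0.324 ,  0.9461, -0.1352],
       [ 0.    ,  0.    ,  0.    ,  1.    ]])}
1 rows dp [-0.0052  0.0027 -0.0003] ang [-0.055 -0.213  0.466]
```

View pics/w1v.png

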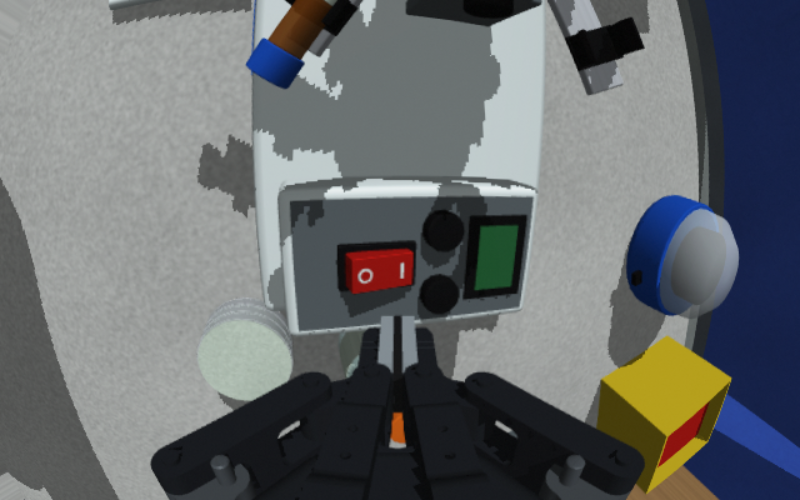

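The wrist view shows the rocker at (380,268), its ring at (365,275) on the left (-x side), and the two knobs to its right. The bottle is below the gripper in the picture and clear of it. I'll locate the rocker from this view, plus the empty arm's clip at (622,40).

```bash
cat >> h.py <<'E'
def wpt(d,u,v,p,Rm,z=None,zw=None):
    c=env.calibration('wrist'); a,b=u-c['cx'],v-c['cy']; r=np.hypot(a,b); th=r/c['fx']
    ray=np.array([a/r*np.tan(th),b/r*np.tan(th),1]); H=c['hand_eye']
    f=lambda k: p+Rm@(H[:3,:3]@(ray*k)+H[:3,3])
    if zw is None: return f(np.median(d[v-1:v+2,u-1:u+2]))
    o=f(0);e=f(1)-o; return o+e*(zw-o[2])/e[2]
E
python3 - <<'E'
from h import *
np.set_printoptions(precision=4,suppress=True)
s,p,Rm=cur(); d=np.load('pics/w1.npy')
for n,u,v in [('ring',365,275),('bar',402,270),('mid',384,271),('endL',349,272),('endR',413,266),('bezelL',341,262),('box',330,320),('clip',622,40),('armtip',605,85),('cap',275,65),('bottlecap',398,428),('boxTL',290,203),('boxBL',295,332),('boxBR',522,308),('boxTR',533,193)]:
    P=wpt(d,round(u*.8),round(v*.8),p,Rm); print(n,P,w2r(P))
print('ring plane',w2r(wpt(d,292,220,p,Rm,zw=.125)),'mid',w2r(wpt(d,305,214,p,Rm,zw=.1225)))
E
```

```text
ring [ 0.4246 -0.2406  0.1263] [-0.0531 -0.2287  0.1263]
bar [ 0.4476 -0.2476  0.1221] [-0.0291 -0.2292  0.1221]
mid [ 0.4362 -0.2436  0.1234] [-0.0411 -0.2285  0.1234]
endL [ 0.4162 -0.2375  0.1217] [-0.0621 -0.2281  0.1217]
endR [ 0.4562 -0.252   0.1123] [-0.0196 -0.2311  0.1123]
bezelL [ 0.414  -0.2335  0.1124] [-0.0653 -0.2247  0.1124]
box [ 0.3944 -0.2706  0.1078] [-0.0741 -0.2659  0.1078]
clip [ 0.5486 -0.1409  0.2161] [ 0.0391 -0.099   0.2161]
armtip [ 0.5457 -0.1601  0.2026] [ 0.0415 -0.1183  0.2026]
cap [ 0.4119 -0.1215  0.1746] [-0.0977 -0.1176  0.1746]
bottlecap [ 0.4106 -0.3595  0.1341] [-0.0342 -0.3469  0.1341]
boxTL [ 0.3967 -0.1889  0.1086] [-0.0941 -0.1866  0.1086]
boxBL [ 0.3692 -0.2713  0.1068] [-0.0981 -0.2734  0.1068]
boxBR [ 0.5912 -0.4002 -0.0003] [ 0.1506 -0.3369 -0.0003]
boxTR [ 0.5554 -0.2326  0.107 ] [ 0.0705 -0.1854  0.107 ]
ring plane [-0.0529 -0.2292  0.125 ] mid [-0.0425 -0.2263  0.1225]
```

Run:
```python
from h import *
t=r2w([-.055,-.229,.138]);plan(t,ori(15,90),6)
plan(r2w([-.055,-.229,.126]),ori(15,90),8,(t,ori(15,90)))
```

```text
6 rows dp [-0.0003 -0.0029  0.0106] ang [-0.009 -0.036  0.078]
8 rows dp [-0.     -0.0004  0.0014] ang [0. 0. 0.]
```

Run:
```python
from h import *
s,p,_=cur();print(w2r(p))
t=r2w([-.053,-.2325,.138]);plan(t,ori(15,90),6)
```

```text
[-0.05471492 -0.22728421  0.20400521]
6 rows dp [-0.0009 -0.0026  0.0107] ang [-0.009 -0.036  0.078]
```

Call:
play_rows(
  steps=[
    {"claw":255,"dp":[-0.0009,-0.0026,0.0107],"angular":[0,0,0]},
    {"claw":255,"dp":[-0.0009,-0.0026,0.0107],"angular":[0,0,0]},
    {"claw":255,"dp":[-0.0009,-0.0026,0.0107],"angular":[0,0,0]},
    {"claw":255,"dp":[-0.0009,-0.0026,0.0107],"angular":[0,0,0]},
    {"claw":255,"dp":[-0.0009,-0.0026,0.0107],"angular":[0,0,0]},
    {"claw":255,"dp":[-0.0009,-0.0026,0.0107],"angular":[0,0,0]},
    {"claw":255,"dp":[0,0,0],"angular":[0,0,0]},
    {"claw":255,"dp":[0,0,0],"angular":[0,0,0]},
  ],
)

```text
clock: 2.15
tcp_pos: [0.4236, -0.25, 0.1389]
orientation: [0.104, 0.791, 0.598, 0.078]
wrist_force: [-0.4, 0.2, 0.6]
finger_gap: -0.0002
```

Run:
```python
from h import *
s,p,_=cur();print(w2r(p),s['wrist_force'])
```

```text
[-0.05156105 -0.23804351  0.13887972] [-0.4111016   0.22024099  0.58311874]
```

Call:
play_rows(
  steps=[
    {"claw":255,"dp":[0.0025,-0.001,0],"angular":[0,0,0]},
    {"claw":255,"dp":[0.0025,-0.001,0],"angular":[0,0,0]},
    {"claw":255,"dp":[0,-0.0005,0.002],"angular":[0,0,0]},
    {"claw":255,"dp":[0,-0.0005,0.002],"angular":[0,0,0]},
    {"claw":255,"dp":[0,-0.0005,0.002],"angular":[0,0,0]},
    {"claw":255,"dp":[0,-0.0005,0.002],"angular":[0,0,0]},
    {"claw":255,"dp":[0,0,0],"angular":[0,0,0]},
    {"claw":255,"dp":[0,0,0],"angular":[0,0,0]},
  ],
)

```text
clock: 2.82
tcp_pos: [0.4238, -0.2452, 0.1307]
orientation: [0.105, 0.791, 0.598, 0.078]
wrist_force: [-0.7, -0.2, 0.1]
finger_gap: 0.0002
```

Call:
play_rows(
  steps=[
    {"claw":255,"dp":[0,-0.0003,0.001],"angular":[0,0,0]},
    {"claw":255,"dp":[0,-0.0003,0.001],"angular":[0,0,0]},
    {"claw":255,"dp":[0,-0.0003,0.001],"angular":[0,0,0]},
    {"claw":255,"dp":[0,-0.0003,0.001],"angular":[0,0,0]},
    {"claw":255,"dp":[0,0,0],"angular":[0,0,0]},
    {"claw":255,"dp":[0,0,0],"angular":[0,0,0]},
    {"claw":255,"dp":[0,0,0],"angular":[0,0,0]},
    {"claw":255,"dp":[0,0,0],"angular":[0,0,0]},
  ],
)

```text
clock: 3.48
tcp_pos: [0.424, -0.2453, 0.1298]
orientation: [0.106, 0.79, 0.598, 0.079]
wrist_force: [-14.7, 8.4, 30.9]
finger_gap: -0.0002
```

That gave 31 N at the contact, so it has probably bottomed out. I'll lift and look.

Call:
play_rows(
  steps=[
    {"claw":255,"dp":[0,0.0015,-0.006],"angular":[0,0,0]},
    {"claw":255,"dp":[0,0.0026,-0.01],"angular":[0,0,0]},
    {"claw":255,"dp":[0,0.0026,-0.01],"angular":[0,0,0]},
    {"claw":255,"dp":[0,0.0026,-0.01],"angular":[0,0,0]},
    {"claw":255,"dp":[0,0.0026,-0.01],"angular":[0,0,0]},
    {"claw":255,"dp":[0,0.0026,-0.01],"angular":[0,0,0]},
    {"claw":255,"dp":[0,0,0],"angular":[0,0,0]},
    {"claw":255,"dp":[0,0,0],"angular":[0,0,0]},
  ],
)

```text
clock: 4.15
tcp_pos: [0.4237, -0.2453, 0.1848]
orientation: [0.106, 0.791, 0.598, 0.078]
wrist_force: [0.0, 0.8, -0.2]
finger_gap: 0.0002
```

Run:
```python
from h import *
np.set_printoptions(precision=4,suppress=True)
s,p,Rm=cur();print(p,w2r(p),s['wrist_force'])
im,d=snap('wrist','w2')
c=im[0:290,160:560,::-1]
cv2.imwrite('pics/w2v.png',cv2.resize(c,(800,580),interpolation=cv2.INTER_CUBIC))
```

```text
[ 0.4237 -0.2453  0.1848] [-0.0527 -0.2334  0.1848] [ 0.0027  0.8232 -0.2249]
```

View pics/w2v.png

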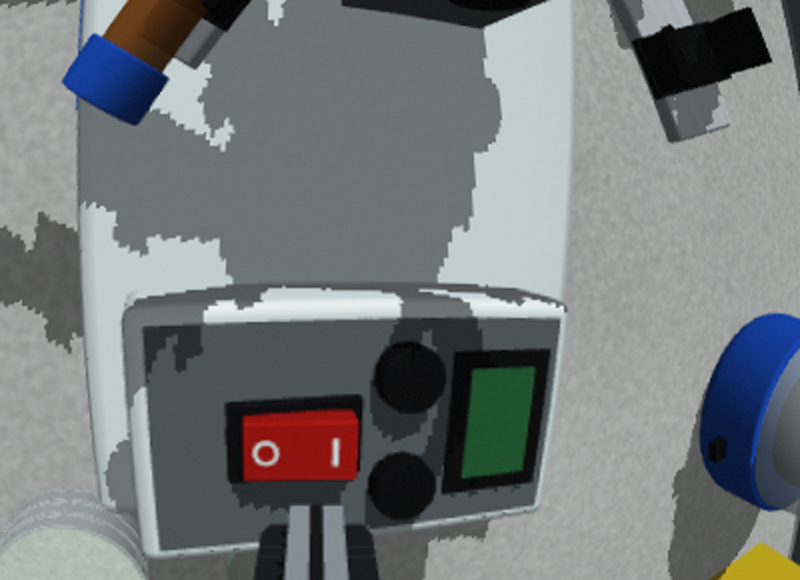

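The rocker now shows the ring at (265,453) and the bar at (336,452), and the bar end looks raised. I'll check that with depth and measure the arm tip at (702,133).

Run:
```python
from h import *
np.set_printoptions(precision=4,suppress=True)
s,p,Rm=cur(); d=np.load('pics/w2.npy')
for n,u,v in [('ring',265,453),('bar',336,452),('endL',247,465),('endR',353,440),('armtip',697,128),('armtip2',690,115),('clip',680,55),('edgeR',718,117),('edgeL',674,132)]:
    P=w2r(wpt(d,round(160+u/2),round(v/2),p,Rm)); q=P-[0,0,.18]; t=np.deg2rad(20)
    a=q[0]*np.cos(t)+q[2]*np.sin(t); h=-q[0]*np.sin(t)+q[2]*np.cos(t)
    print(n,P,'wheel r,ang,h',np.hypot(a,q[1]),np.rad2deg(np.arctan2(q[1],a)),h)
```

```text
ring [-0.0545 -0.2328  0.1224] wheel r,ang,h 0.2433450512472229 -106.93131316633142 -0.035465560196401985
bar [-0.03   -0.2338  0.1264] wheel r,ang,h 0.23838933148457941 -101.25993803411373 -0.040135960204448776
endL [-0.0599 -0.2375  0.1206] wheel r,ang,h 0.24954916952032516 -107.87595251012426 -0.03537367362060177
endR [-0.0245 -0.2297  0.127 ] wheel r,ang,h 0.23332594439119045 -100.16098580916743 -0.04141865691280086
armtip [ 0.042  -0.1237  0.2027] wheel r,ang,h 0.13240223728619982 -69.09174581774359 0.006957884250515226
armtip2 [ 0.0399 -0.1209  0.2024] wheel r,ang,h 0.1290369665841053 -69.51863983444528 0.0073847809778186235
clip [ 0.02   -0.1115  0.2171] wheel r,ang,h 0.11581257743120207 -74.23536158577362 0.028041084531820363
edgeR [ 0.0487 -0.1192  0.2049] wheel r,ang,h 0.13096499460655975 -65.50007359862853 0.006749494546144239
edgeL [ 0.0368 -0.1256  0.1994] wheel r,ang,h 0.13222118556206036 -71.82692590641125 0.005686914900500911
```

The rocker is off: its slope has reversed, with the ring end low. The empty arm is at about -69°. Next I'll raise the gripper, open it partly and hover over the empty arm so that the jaws straddle it.

```bash
cat >> h.py <<'E'
def wh(r,a,h):
    a=np.deg2rad(a);t=np.deg2rad(20);u=r*np.cos(a)
    return r2w([u*np.cos(t)-h*np.sin(t),r*np.sin(a),.18+u*np.sin(t)+h*np.cos(t)])
E
python3 - <<'E'
from h import *
s,p,Rm=cur(); q=p+[0,0,.065]
plan(q,Rm,4)
plan(wh(.095,-69,.065),ori(20,111),8,(q,Rm))
plan(wh(.095,-69,-.012),ori(20,111),8,(wh(.095,-69,.065),ori(20,111)))
E
```

```text
4 rows dp [-0.      0.0042 -0.0157] ang [0. 0. 0.]
8 rows dp [0.0167 0.0105 0.0018] ang [-0.615 -0.103 -2.62 ]
8 rows dp [-0.     -0.      0.0096] ang [0. 0. 0.]
```

Call:
play_rows(
  steps=[
    {"claw":147,"dp":[0,0.0042,-0.0157],"angular":[0,0,0]},
    {"claw":147,"dp":[0,0.0042,-0.0157],"angular":[0,0,0]},
    {"claw":147,"dp":[0,0.0042,-0.0157],"angular":[0,0,0]},
    {"claw":147,"dp":[0,0.0042,-0.0157],"angular":[0,0,0]},
    {"claw":147,"dp":[0,0,0],"angular":[0,0,0]},
    {"claw":147,"dp":[0,0,0],"angular":[0,0,0]},
    {"claw":147,"dp":[0,0,0],"angular":[0,0,0]},
    {"claw":147,"dp":[0,0,0],"angular":[0,0,0]},
  ],
)

```text
clock: 4.87
tcp_pos: [0.4226, -0.2442, 0.2478]
orientation: [0.104, 0.791, 0.598, 0.078]
wrist_force: [0.7, 1.0, 0.3]
finger_gap: 0.0365
```

Call:
play_rows(
  steps=[
    {"claw":147,"dp":[0.0167,0.0105,0.0018],"angular":[-0.615,-0.103,-2.62]},
    {"claw":147,"dp":[0.0167,0.0105,0.0018],"angular":[-0.615,-0.103,-2.62]},
    {"claw":147,"dp":[0.0167,0.0105,0.0018],"angular":[-0.615,-0.103,-2.62]},
    {"claw":147,"dp":[0.0167,0.0105,0.0018],"angular":[-0.615,-0.103,-2.62]},
    {"claw":147,"dp":[0.0167,0.0105,0.0018],"angular":[-0.615,-0.103,-2.62]},
    {"claw":147,"dp":[0.0167,0.0105,0.0018],"angular":[-0.615,-0.103,-2.62]},
    {"claw":147,"dp":[0.0167,0.0105,0.0018],"angular":[-0.615,-0.103,-2.62]},
    {"claw":147,"dp":[0.0167,0.0105,0.0018],"angular":[-0.615,-0.103,-2.62]},
  ],
)

```text
clock: 5.53
tcp_pos: [0.5231, -0.1219, 0.2517]
orientation: [0.155, 0.663, 0.728, 0.077]
wrist_force: [-0.6, -0.7, 0.3]
finger_gap: 0.0363
```

Call:
play_rows(
  steps=[
    {"claw":147,"dp":[0,0,0],"angular":[0,0,0]},
    {"claw":147,"dp":[0,0,0],"angular":[0,0,0]},
    {"claw":147,"dp":[0,0,0],"angular":[0,0,0]},
    {"claw":147,"dp":[0,0,0],"angular":[0,0,0]},
    {"claw":147,"dp":[0,0,0],"angular":[0,0,0]},
    {"claw":147,"dp":[0,0,0],"angular":[0,0,0]},
    {"claw":147,"dp":[0,0,0],"angular":[0,0,0]},
    {"claw":147,"dp":[0,0,0],"angular":[0,0,0]},
  ],
)

```text
clock: 6.2
tcp_pos: [0.523, -0.1234, 0.2531]
orientation: [0.155, 0.664, 0.727, 0.078]
wrist_force: [-0.0, 0.4, -0.0]
finger_gap: 0.0359
```

Run:
```python
from h import *
np.set_printoptions(precision=4,suppress=True)
s,p,Rm=cur();print(p,s['wrist_force'],s['finger_gap'],s['joint_pos'])
plan(wh(.095,-69,.065),ori(20,111),1)
im,d=snap('wrist','w3')
cv2.imwrite('pics/w3v.png',cv2.resize(im[:,:,::-1],(800,500),interpolation=cv2.INTER_CUBIC))
```

```text
[ 0.523  -0.1234  0.2531] [-0.0175  0.3583 -0.0379] 0.03589023373371108 [-0.4051 -0.0395 -0.3978  0.8661  0.0437  1.0833]
1 rows dp [0.0004 0.0001 0.0003] ang [-0.007  0.027 -0.038]
```

View pics/w3v.png

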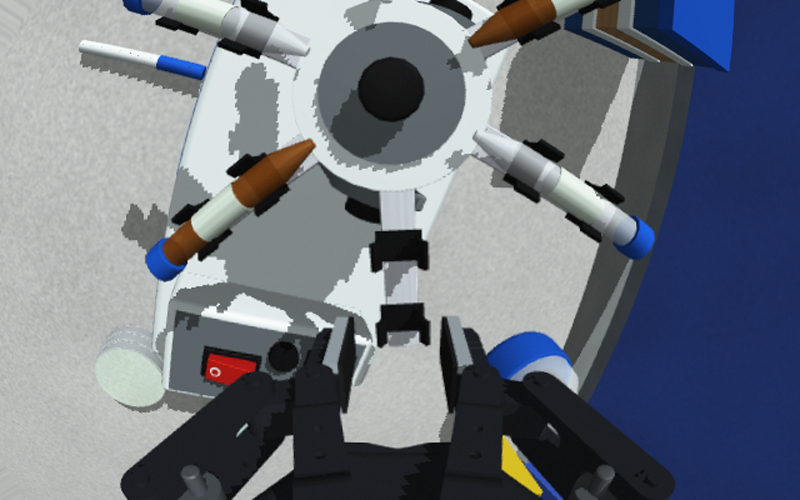

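The wrist view shows the jaws straddling the empty arm evenly: arm at column ~400, jaws at 340–455. The nut is at (391,90). I'll refine the hub and the arm angle from this view.

Run:
```python
from h import *
np.set_printoptions(precision=4,suppress=True)
s,p,Rm=cur(); d=np.load('pics/w3.npy');t=np.deg2rad(20)
for n,u,v in [('nut',391,90),('nutL',359,90),('nutR',424,90),('arm_in',396.5,215),('arm_out',402,285),('armtip',404,343),('clip_in',399,250),('clip_out',403,320),('capR',640,238),('capL',162,262),('plateL',300,95),('plateR',483,95)]:
    P=w2r(wpt(d,round(u/1.25),round(v/1.25),p,Rm)); q=P-[0,0,.18]
    a=q[0]*np.cos(t)+q[2]*np.sin(t); h=-q[0]*np.sin(t)+q[2]*np.cos(t)
    print(n,P,'a,y,h',a,q[1],h,'r,ang',np.hypot(a,q[1]),np.rad2deg(np.arctan2(q[1],a)))
```

```text
nut [-0.0133  0.0029  0.2047] a,y,h -0.004050065420955927 0.0029019508032343383 0.02771771520869425 r,ang 0.004982403875481727 144.37766434028435
nutL [-0.0256 -0.0019  0.199 ] a,y,h -0.01751612251196437 -0.0019091999581678822 0.026613474196128254 r,ang 0.0176198635730931 -173.77950397293566
nutR [0.0052 0.01   0.1937] a,y,h 0.009562945795463507 0.010048291295774978 0.011080880908724212 r,ang 0.013871484789009443 46.417685860199754
arm_in [ 0.0163 -0.0535  0.1935] a,y,h 0.01989232865581995 -0.05346857788157871 0.007082389084819735 r,ang 0.05704904521575802 -69.59289970521314
arm_out [ 0.0322 -0.0884  0.1995] a,y,h 0.03692799394229938 -0.08838951397347286 0.007304540747685422 r,ang 0.09579343879968634 -67.32545981527332
armtip [ 0.0452 -0.122   0.2045] a,y,h 0.050875509283277776 -0.12204835330871497 0.007504269269704749 r,ang 0.13222752357282427 -67.37132398948098
clip_in [ 0.0224 -0.0697  0.1989] a,y,h 0.02750451998091228 -0.06967093823867497 0.010090613700002495 r,ang 0.07490352631510525 -68.45700780437977
clip_out [ 0.0377 -0.1067  0.2052] a,y,h 0.04405389684598171 -0.10673625033819995 0.010786867543989952 r,ang 0.11547022544177908 -67.57229617286069
capR [ 0.1237 -0.0109  0.256 ] a,y,h 0.14225846577734377 -0.010919857135727393 0.029116255273318944 r,ang 0.14267695807378425 -4.38945554217629
capL [-0.0955 -0.1155  0.1768] a,y,h -0.09080183130958752 -0.11546108143902606 0.029626538472624524 r,ang 0.1468885083872942 -128.18250292148196
plateL [-0.0468 -0.0124  0.1709] a,y,h -0.04706883230503058 -0.012371798760337099 0.0074519106734079466 r,ang 0.04866761119189403 -165.27321453203123
plateR [0.0323 0.0196 0.2003] a,y,h 0.03731136602887823 0.019613573477190775 0.007990406370892763 r,ang 0.04215246492776063 27.72968770295105
```

```bash
python3 - <<'E'
from h import *
import re
HUBn=r2w([-.004,.003,0]);HUBn[2]=.183;print(HUBn)
# yaw from control box top / slab edges
d=np.load('pics/top0.npy');c=env.calibration('top');v,u=np.mgrid[0:400,0:640]
P=np.stack([(u-c['cx'])/c['fx']*d,(v-c['cy'])/c['fy']*d,d,np.ones_like(d)],-1)@c['world_from_camera'].T
z=P[...,2]; f=lambda m:P[m][:,:2].astype(np.float32)
L=np.stack([w2r(x) for x in P[...,:3].reshape(-1,3)]).reshape(400,640,3)
m=(abs(z-.108)<.006)&(L[...,1]<-.18)&(L[...,1]>-.3)&(abs(L[...,0])<.12)
print('box',m.sum(),cv2.minAreaRect(f(m)))
m=(abs(z-.054)<.006)
def line(sel,ax,side,lo,hi):
    a=[]
    for k in np.arange(lo,hi,.004):
        q=L[sel&(abs(L[...,1-ax]-k)<.004)]
        if len(q)>3: a.append((k,q[:,ax].max() if side>0 else q[:,ax].min()))
    a=np.array(a); k=np.ones(len(a),bool)
    for _ in range(5):
        b=np.polyfit(a[k,0],a[k,1],1); k=abs(a[:,1]-np.polyval(b,a[:,0]))<.004
    return len(a),k.sum(),np.rad2deg(np.arctan(b[0])),b[1]
m2=m&(abs(L[...,0])<.16)&(L[...,1]>-.33)&(L[...,1]<.16)
print('slab +x edge (x vs y)',line(m2,0,1,-.28,.11)); print('slab -x',line(m2,0,-1,-.28,.11)); print('slab +y',line(m2,1,1,-.09,.11))
import h; h.HUB[:]=HUBn
W=lambda r,a,hh: wh(r,a,hh)+[0,0,.003]
print(W(.095,-66.4,-.012))
E
sed -i 's/^YAW.*/YAW=np.deg2rad(-15.8); HUB=np.array([.535,-.031,.183])/; s/,\.18+u\*/,.183+u*/' h.py
python3 - <<'E'
from h import *
plan(wh(.095,-66.4,-.012),ori(20,113.6),8)
f=(wh(.095,-66.4,-.012),ori(20,113.6))
plan(wh(.095,-10.4,-.012),ori(20,169.6),16,f)
E
```

```text
[ 0.53496797 -0.03102423  0.183     ]
box 1885 ((0.46495234966278076, -0.2589746415615082), (0.10041400045156479, 0.1803617775440216), 72.90641784667969)
slab +x edge (x vs y) (98, np.int64(94), np.float64(1.1831183014691253), np.float64(0.12353748025612353))
slab -x (98, np.int64(92), np.float64(1.15759170266529), np.float64(-0.11323439784539564))
slab +y (50, np.int64(43), np.float64(-1.2084001813346743), np.float64(0.12528862539048588))
[ 0.5496031  -0.12563825  0.18473179]
8 rows dp [0.0005 0.0004 0.0092] ang [ 0.     0.003 -0.329]
16 rows dp [0.0002 0.0058 0.    ] ang [-0.   0.  -3.5]
```

Slab and box edges give a rotator yaw of -17.0°, so the arm is at -65.2°. I'll update, then descend and straddle.

```bash
sed -i 's/deg2rad(-15.8)/deg2rad(-17.0)/' h.py
python3 - <<'E'
from h import *
f=(wh(.095,-65.2,-.012),ori(20,114.8))
plan(*f,8)
plan(wh(.095,-5.2,-.012),ori(20,174.8),24,f)
E
```

```text
8 rows dp [0.0005 0.0004 0.0091] ang [ 0.02  -0.044 -0.338]
24 rows dp [0.0001 0.0041 0.    ] ang [-0.   0.  -2.5]
```

Call:
play_rows(
  steps=[
    {"claw":147,"dp":[0.0005,0.0004,0.0091],"angular":[0.02,-0.04,-0.34]},
    {"claw":147,"dp":[0.0005,0.0004,0.0091],"angular":[0.02,-0.04,-0.34]},
    {"claw":147,"dp":[0.0005,0.0004,0.0091],"angular":[0.02,-0.04,-0.34]},
    {"claw":147,"dp":[0.0005,0.0004,0.0091],"angular":[0.02,-0.04,-0.34]},
    {"claw":147,"dp":[0.0005,0.0004,0.0091],"angular":[0.02,-0.04,-0.34]},
    {"claw":147,"dp":[0.0005,0.0004,0.0091],"angular":[0.02,-0.04,-0.34]},
    {"claw":147,"dp":[0.0005,0.0004,0.0091],"angular":[0.02,-0.04,-0.34]},
    {"claw":147,"dp":[0.0005,0.0004,0.0091],"angular":[0.02,-0.04,-0.34]},
  ],
)

```text
clock: 6.92
tcp_pos: [0.5499, -0.1255, 0.1839]
orientation: [0.158, 0.647, 0.743, 0.071]
wrist_force: [0.0, 1.3, 0.6]
finger_gap: 0.0362
```

Call:
play_rows(
  steps=[
    {"claw":165,"dp":[0,0,0],"angular":[0,0,0]},
    {"claw":165,"dp":[0,0,0],"angular":[0,0,0]},
    {"claw":165,"dp":[0,0,0],"angular":[0,0,0]},
    {"claw":165,"dp":[0,0,0],"angular":[0,0,0]},
    {"claw":165,"dp":[0,0,0],"angular":[0,0,0]},
    {"claw":165,"dp":[0,0,0],"angular":[0,0,0]},
    {"claw":165,"dp":[0,0,0],"angular":[0,0,0]},
    {"claw":165,"dp":[0,0,0],"angular":[0,0,0]},
  ],
)

```text
clock: 7.58
tcp_pos: [0.5498, -0.1256, 0.1854]
orientation: [0.158, 0.647, 0.742, 0.071]
wrist_force: [-0.5, 0.3, 0.4]
finger_gap: 0.03
```

Call:
play_rows(
  steps=[
    {"claw":165,"dp":[0.0001,0.0041,0],"angular":[0,0,-2.5]},
    {"claw":165,"dp":[0.0001,0.0041,0],"angular":[0,0,-2.5]},
    {"claw":165,"dp":[0.0001,0.0041,0],"angular":[0,0,-2.5]},
    {"claw":165,"dp":[0.0001,0.0041,0],"angular":[0,0,-2.5]},
    {"claw":165,"dp":[0.0001,0.0041,0],"angular":[0,0,-2.5]},
    {"claw":165,"dp":[0.0001,0.0041,0],"angular":[0,0,-2.5]},
    {"claw":165,"dp":[0.0001,0.0041,0],"angular":[0,0,-2.5]},
    {"claw":165,"dp":[0.0001,0.0041,0],"angular":[0,0,-2.5]},
  ],
)

```text
clock: 8.25
tcp_pos: [0.5785, -0.115, 0.1939]
orientation: [0.168, 0.508, 0.844, 0.042]
wrist_force: [-3.1, -0.1, 0.7]
finger_gap: 0.0305
```

Call:
play_rows(
  steps=[
    {"claw":165,"dp":[0.0001,0.0041,0],"angular":[0,0,-2.5]},
    {"claw":165,"dp":[0.0001,0.0041,0],"angular":[0,0,-2.5]},
    {"claw":165,"dp":[0.0001,0.0041,0],"angular":[0,0,-2.5]},
    {"claw":165,"dp":[0.0001,0.0041,0],"angular":[0,0,-2.5]},
    {"claw":165,"dp":[0.0001,0.0041,0],"angular":[0,0,-2.5]},
    {"claw":165,"dp":[0.0001,0.0041,0],"angular":[0,0,-2.5]},
    {"claw":165,"dp":[0.0001,0.0041,0],"angular":[0,0,-2.5]},
    {"claw":165,"dp":[0.0001,0.0041,0],"angular":[0,0,-2.5]},
  ],
)

```text
clock: 8.92
tcp_pos: [0.6032, -0.0948, 0.2004]
orientation: [0.172, 0.353, 0.919, 0.012]
wrist_force: [-3.1, -1.4, 0.3]
finger_gap: 0.03
```

Call:
play_rows(
  steps=[
    {"claw":165,"dp":[0.0001,0.0041,0],"angular":[0,0,-2.5]},
    {"claw":165,"dp":[0.0001,0.0041,0],"angular":[0,0,-2.5]},
    {"claw":165,"dp":[0.0001,0.0041,0],"angular":[0,0,-2.5]},
    {"claw":165,"dp":[0.0001,0.0041,0],"angular":[0,0,-2.5]},
    {"claw":165,"dp":[0.0001,0.0041,0],"angular":[0,0,-2.5]},
    {"claw":165,"dp":[0.0001,0.0041,0],"angular":[0,0,-2.5]},
    {"claw":165,"dp":[0.0001,0.0041,0],"angular":[0,0,-2.5]},
    {"claw":165,"dp":[0.0001,0.0041,0],"angular":[0,0,-2.5]},
  ],
)

```text
clock: 9.58
tcp_pos: [0.6205, -0.0673, 0.2035]
orientation: [0.172, 0.188, 0.967, -0.018]
wrist_force: [-0.3, -2.0, -0.9]
finger_gap: 0.03
```

Call:
play_rows(
  steps=[
    {"claw":165,"dp":[0,0,0],"angular":[0,0,0]},
    {"claw":165,"dp":[0,0,0],"angular":[0,0,0]},
    {"claw":165,"dp":[0,0,0],"angular":[0,0,0]},
    {"claw":165,"dp":[0,0,0],"angular":[0,0,0]},
    {"claw":165,"dp":[0,0,0],"angular":[0,0,0]},
    {"claw":165,"dp":[0,0,0],"angular":[0,0,0]},
    {"claw":165,"dp":[0,0,0],"angular":[0,0,0]},
    {"claw":165,"dp":[0,0,0],"angular":[0,0,0]},
  ],
)

```text
clock: 10.25
tcp_pos: [0.6206, -0.0668, 0.2036]
orientation: [0.173, 0.189, 0.966, -0.018]
wrist_force: [0.1, 0.1, 0.1]
finger_gap: 0.0304
```

Run:
```python
from h import *
np.set_printoptions(precision=4,suppress=True)
s,p,Rm=cur();print(p,s['wrist_force'],s['finger_gap'],s['joint_pos'],wh(.095,-5.2,-.012))
im,d=snap('wrist','w4')
cv2.imwrite('pics/w4v.png',cv2.resize(im[:,:,::-1],(800,500),interpolation=cv2.INTER_CUBIC))
```

```text
[ 0.6206 -0.0668  0.2036] [0.1337 0.082  0.0699] 0.030392318701741527 [-0.2245  0.1585 -0.309   0.7553 -0.0239  0.158 ] [ 0.6214 -0.0664  0.2041]
```

View pics/w4v.png

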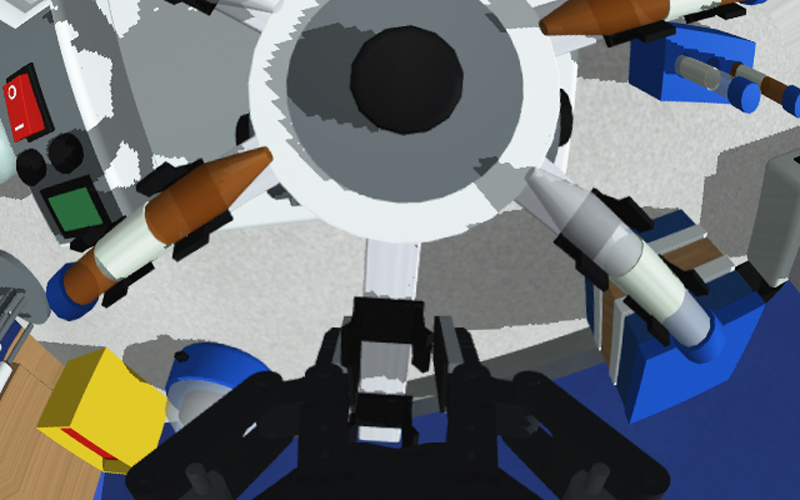

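The arm is against the pushing (left) jaw, between the clips. I'll measure its angle from the nut at (407,80), arm midpoints (394,270) and (383,370), and the hub plate edges.

```bash
cat >> h.py <<'E'
def wheel(P):
    q=w2r(P)-[0,0,HUB[2]]; t=np.deg2rad(20)
    return np.array([q[0]*np.cos(t)+q[2]*np.sin(t),q[1],-q[0]*np.sin(t)+q[2]*np.cos(t)])
E
python3 - <<'E'
from h import *
np.set_printoptions(precision=4,suppress=True)
s,p,Rm=cur(); d=np.load('pics/w4.npy')
for n,u,v in [('nut',407,80),('arm_in',394,270),('arm_mid',384,365),('plateL',252,85),('plateR',556,85),('capL',70,290),('capR',705,342),('tubeL',125,247),('tubeR',630,265)]:
    q=wheel(wpt(d,round(u/1.25),round(v/1.25),p,Rm)); print(n,q,np.hypot(*q[:2]),np.rad2deg(np.arctan2(q[1],q[0])))
E
```

```text
nut [-0.0013  0.0007  0.0233] 0.0014678409782252165 153.24404087982396
arm_in [ 0.057  -0.0083  0.002 ] 0.057576120466594854 -8.245500306884974
arm_mid [ 0.0948 -0.0155  0.0021] 0.096039435344446 -9.31053965333152
plateL [-0.0091 -0.047   0.0033] 0.04786564612589121 -100.90797150733547
plateR [-0.0011  0.0489  0.0032] 0.04895566178961019 91.29731804309716
capL [ 0.0477 -0.1319  0.0224] 0.14026642564551542 -70.10726574975293
capR [0.0914 0.1118 0.024 ] 0.1443879193471287 50.7377081038762
tubeL [ 0.0343 -0.0946  0.0225] 0.10062099777181603 -70.06341855528748
tubeR [0.055  0.0674 0.0218] 0.08698806523620664 50.79219758617956
```

The arm is at about -9.5°, and the neighbouring tubes agree. I'll push another 9.5°.

Call:
play_rows(
  steps=[
    {"claw":165,"dp":[0,0.002,0],"angular":[0,0,-1.2]},
    {"claw":165,"dp":[0,0.002,0],"angular":[0,0,-1.2]},
    {"claw":165,"dp":[0,0.002,0],"angular":[0,0,-1.2]},
    {"claw":165,"dp":[0,0.002,0],"angular":[0,0,-1.2]},
    {"claw":165,"dp":[0,0.002,0],"angular":[0,0,-1.2]},
    {"claw":165,"dp":[0,0.002,0],"angular":[0,0,-1.2]},
    {"claw":165,"dp":[0,0.002,0],"angular":[0,0,-1.2]},
    {"claw":165,"dp":[0,0.002,0],"angular":[0,0,-1.1]},
  ],
)

```text
clock: 10.97
tcp_pos: [0.6258, -0.0514, 0.2037]
orientation: [0.171, 0.107, 0.979, -0.032]
wrist_force: [-0.3, -2.4, -0.6]
finger_gap: 0.0301
```

Call:
play_rows(
  steps=[
    {"claw":165,"dp":[0,0,0],"angular":[0,0,0]},
    {"claw":165,"dp":[0,0,0],"angular":[0,0,0]},
    {"claw":165,"dp":[0,0,0],"angular":[0,0,0]},
    {"claw":165,"dp":[0,0,0],"angular":[0,0,0]},
    {"claw":165,"dp":[0,0,0],"angular":[0,0,0]},
    {"claw":165,"dp":[0,0,0],"angular":[0,0,0]},
    {"claw":165,"dp":[0,0,0],"angular":[0,0,0]},
    {"claw":165,"dp":[0,0,0],"angular":[0,0,0]},
  ],
)

```text
clock: 11.63
tcp_pos: [0.6255, -0.0515, 0.2036]
orientation: [0.17, 0.108, 0.979, -0.032]
wrist_force: [0.6, 0.7, -0.3]
finger_gap: 0.0301
```

Run:
```python
from h import *
np.set_printoptions(precision=4,suppress=True)
s,p,Rm=cur();print(p,s['wrist_force'],wheel(p))
im,d=snap('wrist','w5')
cv2.imwrite('pics/w5v.png',cv2.resize(im[:,:,::-1],(800,500),interpolation=cv2.INTER_CUBIC))
```

```text
[ 0.6255 -0.0515  0.2036] [ 0.6062  0.7307 -0.3256] [ 0.094   0.0069 -0.0123]
```

View pics/w5v.png

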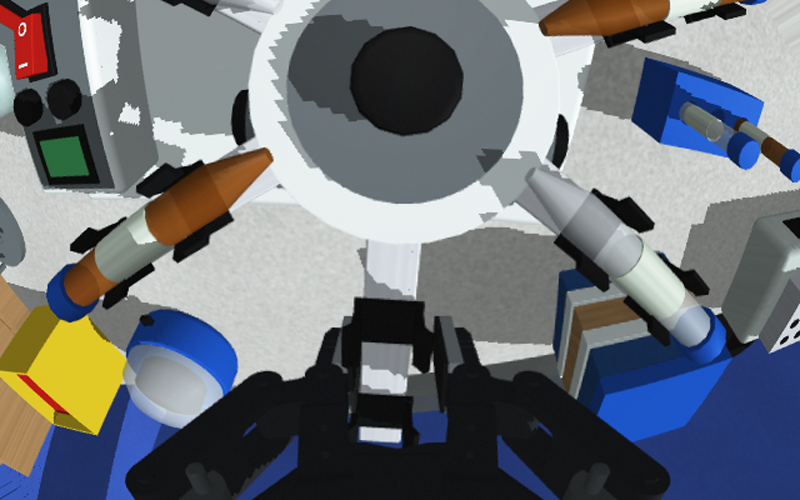

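The wheel followed the tool (same pixels as before, so about 0°). I'll back the jaw off 2 mm, lift along the axle, and re-measure from above.

Call:
play_rows(
  steps=[
    {"claw":165,"dp":[0,-0.001,0],"angular":[0,0,0]},
    {"claw":165,"dp":[0,-0.001,0],"angular":[0,0,0]},
    {"claw":160,"dp":[0,0,0],"angular":[0,0,0]},
    {"claw":160,"dp":[0,0,-0.004],"angular":[0,0,0]},
    {"claw":160,"dp":[0,0,-0.008],"angular":[0,0,0]},
    {"claw":160,"dp":[0,0,-0.012],"angular":[0,0,0]},
    {"claw":160,"dp":[0,0,-0.012],"angular":[0,0,0]},
    {"claw":160,"dp":[0,0,-0.012],"angular":[0,0,0]},
  ],
)

```text
clock: 12.35
tcp_pos: [0.6092, -0.0486, 0.2501]
orientation: [0.171, 0.108, 0.979, -0.032]
wrist_force: [0.0, 0.6, 0.5]
finger_gap: 0.032
```

Call:
play_rows(
  steps=[
    {"claw":160,"dp":[0,0,-0.012],"angular":[0,0,0]},
    {"claw":160,"dp":[0,0,-0.012],"angular":[0,0,0]},
    {"claw":160,"dp":[0,0,-0.012],"angular":[0,0,0]},
    {"claw":160,"dp":[0,0,-0.012],"angular":[0,0,0]},
    {"claw":160,"dp":[0,0,-0.006],"angular":[0,0,0]},
    {"claw":160,"dp":[0,0,0],"angular":[0,0,0]},
    {"claw":160,"dp":[0,0,0],"angular":[0,0,0]},
    {"claw":160,"dp":[0,0,0],"angular":[0,0,0]},
  ],
)

```text
clock: 13.02
tcp_pos: [0.5915, -0.0433, 0.299]
orientation: [0.17, 0.108, 0.979, -0.032]
wrist_force: [0.9, -0.4, -0.6]
finger_gap: 0.0318
```

Run:
```python
from h import *
np.set_printoptions(precision=4,suppress=True)
s,p,Rm=cur();print(p,s['wrist_force'],wheel(p),s['joint_pos'],s['clock'])
im,d=snap('wrist','w6'); np.savez('pics/w6p',p=p,Rm=Rm)
cv2.imwrite('pics/w6v.png',cv2.resize(im[:,:,::-1],(800,500),interpolation=cv2.INTER_CUBIC))
```

```text
[ 0.5915 -0.0433  0.299 ] [ 0.9322 -0.3922 -0.5695] [0.0939 0.0047 0.0892] [-0.1908  0.0608 -0.1831  0.9808 -0.0354  0.0236] 13.0167
```

View pics/w6v.png

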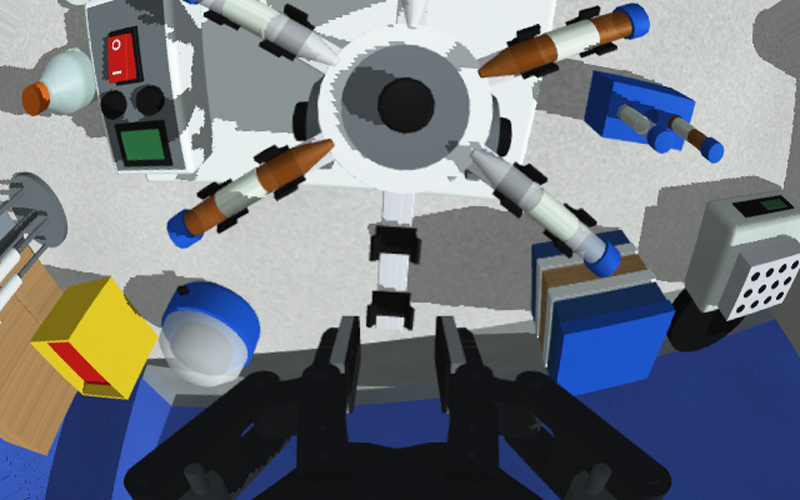

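The tool is clear, all five tubes are seated, and the empty arm runs from (398,200) to (389,325). Now the final numeric check.

```bash
python3 - <<'E'
from h import *
np.set_printoptions(precision=4,suppress=True)
z=np.load('pics/w6p.npz');p,Rm=z['p'],z['Rm']; d=np.load('pics/w6.npy')
c=np.array([wheel(wpt(d,round(u/1.25),round(v/1.25),p,Rm)) for u,v in((320,108),(491,108))]).mean(0)
print('hub',c, 'nut',wheel(wpt(d,325,84,p,Rm)))
for n,u,v,o in [('arm_in',398,210,0),('arm_mid',394.5,272,0),('armtip',390,323,0),('capL',185,228,-60),('capR',605,258,60),('capTR',632,20,120),('tubeL',243,188,-60),('tubeR',545,205,60),('tubeTR',572,42,120),('tubeTL',262,22,-120)]:
    q=wheel(wpt(d,round(u/1.25),round(v/1.25),p,Rm))
    print(n,q,'ang off %.1f  (hub-corr %.1f)'%tuple(np.rad2deg(np.arctan2(q[1]-k[1],q[0]-k[0]))-o for k in(np.zeros(3),c)))
a,b=[w2r(wpt(d,u/1.25,v/1.25,p,Rm,zw=.054)) for u,v in((215,187),(325,184))]; print('slab +x edge',a,b)
a,b=[w2r(wpt(d,u/1.25,v/1.25,p,Rm,zw=.054)) for u,v in((556,5),(533,100))]; print('slab +y edge',a,b)
E
python3 - <<'E'
from h import *
im,d=snap('top','top1')
cv2.imwrite('pics/c7.png',cv2.resize(im[90:290,290:510,::-1],(770,600)[:2],interpolation=cv2.INTER_CUBIC))
E
```

```text
hub [-0.0046  0.0057 -0.0164] nut [-0.0018  0.0007  0.0236]
arm_in [0.058  0.001  0.0023] ang off 1.0  (hub-corr -4.4)
arm_mid [0.0973 0.0025 0.0021] ang off 1.5  (hub-corr -1.8)
armtip [0.1323 0.0018 0.0023] ang off 0.8  (hub-corr -1.6)
capL [ 0.0711 -0.125   0.0232] ang off -0.4  (hub-corr 0.1)
capR [0.0701 0.1279 0.0248] ang off 1.3  (hub-corr -1.5)
capTR [-0.0749  0.1266  0.0243] ang off 0.6  (hub-corr 0.2)
tubeL [ 0.0462 -0.086   0.0225] ang off -1.7  (hub-corr -1.0)
tubeR [0.0434 0.0824 0.0221] ang off 2.2  (hub-corr -2.1)
tubeTR [-0.0504  0.0883  0.0223] ang off -0.3  (hub-corr -1.0)
tubeTL [-0.0454 -0.0788  0.0228] ang off 0.1  (hub-corr 4.3)
slab +x edge [ 0.1314 -0.1971  0.054 ] [ 0.1225 -0.0717  0.054 ]
slab +y edge [-0.0783  0.1237  0.054 ] [0.0141 0.1193 0.054 ]
```

View pics/c7.png

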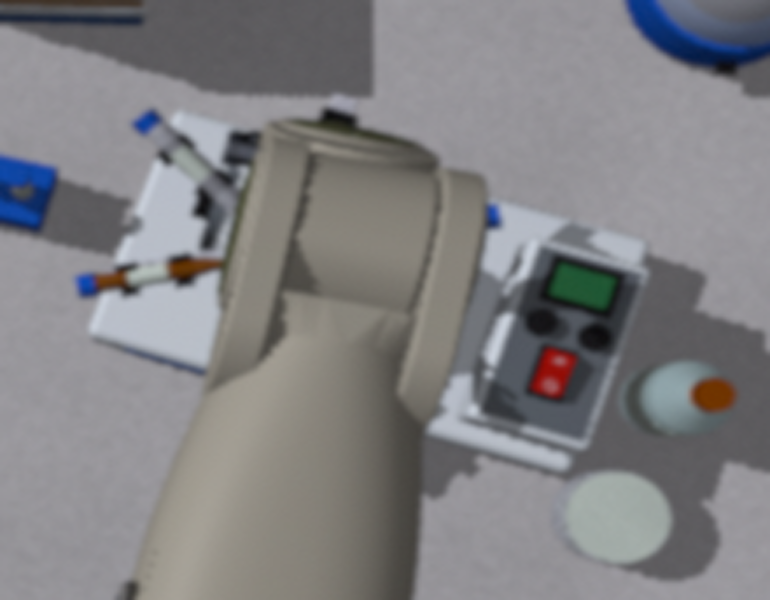

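The wrist check gives 0 to 1°. The arm blocks the top view, so I'll retreat and check the angle with the camera that gave the yaw.

Run:
```python
from h import *
s,p,Rm=cur(); plan([p[0]-.03,p[1]-.02,.38],Rm,4); plan([.30,-.42,.38],Rm,20,(np.array([p[0]-.03,p[1]-.02,.38]),Rm))
```

```text
4 rows dp [-0.001  -0.0071 -0.0211] ang [0. 0. 0.]
20 rows dp [ 0.0084 -0.0203 -0.0025] ang [0. 0. 0.]
```

Call:
play_rows(
  steps=[
    {"claw":160,"dp":[-0.001,-0.0071,-0.0211],"angular":[0,0,0]},
    {"claw":160,"dp":[-0.001,-0.0071,-0.0211],"angular":[0,0,0]},
    {"claw":160,"dp":[-0.001,-0.0071,-0.0211],"angular":[0,0,0]},
    {"claw":160,"dp":[-0.001,-0.0071,-0.0211],"angular":[0,0,0]},
    {"claw":160,"dp":[0.0084,-0.0203,-0.0025],"angular":[0,0,0]},
    {"claw":160,"dp":[0.0084,-0.0203,-0.0025],"angular":[0,0,0]},
    {"claw":160,"dp":[0.0084,-0.0203,-0.0025],"angular":[0,0,0]},
    {"claw":160,"dp":[0.0084,-0.0203,-0.0025],"angular":[0,0,0]},
  ],
)

```text
clock: 13.78
tcp_pos: [0.5086, -0.1354, 0.3804]
orientation: [0.17, 0.108, 0.979, -0.032]
wrist_force: [-0.1, -0.4, -0.3]
finger_gap: 0.0314
```

Call:
play_rows(
  steps=[
    {"claw":160,"dp":[0.0084,-0.0203,-0.0025],"angular":[0,0,0]},
    {"claw":160,"dp":[0.0084,-0.0203,-0.0025],"angular":[0,0,0]},
    {"claw":160,"dp":[0.0084,-0.0203,-0.0025],"angular":[0,0,0]},
    {"claw":160,"dp":[0.0084,-0.0203,-0.0025],"angular":[0,0,0]},
    {"claw":160,"dp":[0.0084,-0.0203,-0.0025],"angular":[0,0,0]},
    {"claw":160,"dp":[0.0084,-0.0203,-0.0025],"angular":[0,0,0]},
    {"claw":160,"dp":[0.0084,-0.0203,-0.0025],"angular":[0,0,0]},
    {"claw":160,"dp":[0.0084,-0.0203,-0.0025],"angular":[0,0,0]},
  ],
)

```text
clock: 14.45
tcp_pos: [0.404, -0.2783, 0.3803]
orientation: [0.17, 0.108, 0.979, -0.031]
wrist_force: [0.4, -0.3, -1.1]
finger_gap: 0.0321
```

Call:
play_rows(
  steps=[
    {"claw":160,"dp":[0.0084,-0.0203,-0.0025],"angular":[0,0,0]},
    {"claw":160,"dp":[0.0084,-0.0203,-0.0025],"angular":[0,0,0]},
    {"claw":160,"dp":[0.0084,-0.0203,-0.0025],"angular":[0,0,0]},
    {"claw":160,"dp":[0.0084,-0.0203,-0.0025],"angular":[0,0,0]},
    {"claw":160,"dp":[0.0084,-0.0203,-0.0025],"angular":[0,0,0]},
    {"claw":160,"dp":[0,0,0],"angular":[0,0,0]},
    {"claw":160,"dp":[0,0,0],"angular":[0,0,0]},
    {"claw":160,"dp":[0,0,0],"angular":[0,0,0]},
  ],
)

```text
clock: 15.12
tcp_pos: [0.3396, -0.3665, 0.3804]
orientation: [0.17, 0.109, 0.979, -0.031]
wrist_force: [0.3, 0.2, 0.7]
finger_gap: 0.0318
```

Run:
```python
from h import *
im,d=snap('top','top2')
cv2.imwrite('pics/c8.png',cv2.resize(im[90:270,295:495,::-1],(800,540),interpolation=cv2.INTER_CUBIC)) # x4, x3
```

```text
(no output)
```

View pics/c8.png

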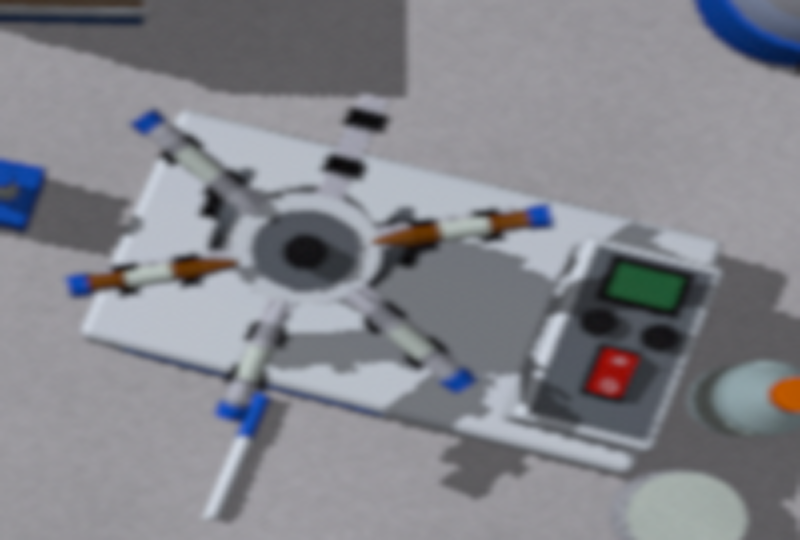

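The clear top view shows the empty clip at (366,120) and caps at (148,122), (458,380), (540,215), (79,284) and (230,408). Lines between opposite caps give the angle without needing the hub position.

Run:
```python
from h import *
c=env.calibration('top');M=c['world_from_camera'];t=np.deg2rad(20)
n=RZ@np.array([-np.sin(t),0,np.cos(t)])
def q(x,y,h):
    u,v=295+x/4,90+y/3; e=M[:3,:3]@[(u-c['cx'])/c['fx'],(v-c['cy'])/c['fy'],1]; o=M[:3,3]
    P=o+e*(n@(HUB+n*h-o))/(n@e); return wheel(P)[:2]
A=lambda a,b,o: np.round((np.rad2deg(np.arctan2(*(b-a)[::-1]))-o+180)%360-180,2)
print(A(q(458,380,.016),q(148,122,.016),60),A(q(540,215,.016),q(79,284,.016),120),A(q(305,251,.025),q(366,120,.02),0),A(q(230,408,.016),q(366,120,.02),0),q(458,380,.016)/2+q(148,122,.016)/2,q(366,120,.02))
# yaw again from this view
d=np.load('pics/top2.npy');v,u=np.mgrid[0:400,0:640]
P=np.stack([(u-c['cx'])/c['fx']*d,(v-c['cy'])/c['fy']*d,d,np.ones_like(d)],-1)@M.T
m=(abs(P[...,2]-.108)<.006)&(u>420)&(u<482)&(v>160)&(v<245); print('box yaw',cv2.minAreaRect(P[m][:,:2].astype(np.float32))[2]-90)
```

```text
0.2 0.21 -0.19 -0.28 [-0.000956   -0.00123742] [ 0.1193863  -0.00107373]
box yaw -17.259872436523438
```

The wheel is within about 0.3° of the load point, at rest, and the tool is well clear. Handing in.

```bash
python3 -c "
from workcell import env
print(env.get_state()['clock'],env.hand_in())"
```

```text
the job is handed in; nothing more can be done
15.1667 None
```

I switched the rotator off first, then pushed the wheel about 65° counter-clockwise by the empty arm. The empty clip now stands at the highest point. The job was handed in at 15.2 s with the gripper well clear of everything.

- **Rocker:** the ring end is down. The wrist-camera depth showed its slope reversed, with the ring at about 122 mm and the bar at about 126 mm. The wrist force reached about 35 N at the bottom of the press; I stopped there and lifted off.
- **Wheel:** in the last top view the angle came out within 0.3° of zero by four different lines. The empty clip measured about 119 mm straight uphill from the hub.
- **Checks that disagreed:** an earlier wrist-camera check scattered more, with single readings from -1.7° to +2.2°. Two rough slab-edge readings from that same picture contradicted each other. I relied on the top camera, whose slab and control-box edges agreed on the rotator's heading to about 0.3°.
- **Tubes and bench:** all five tubes looked seated. The bottle, dishes, marker and rack looked unmoved in the pictures, though I did not measure their positions. The tip box and beaker were outside the last views, and the arm did not go near them.

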